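# Sweep loose container caps off the lab bench into the hanging waste bin

## Task

Clear the four loose blue screw caps off the laboratory worktop: with the fingertips, sweep them along the surface and over the bench's front edge so that all four drop into the yellow waste bin hanging there. Do not pick the caps up or let one fall on the floor, and leave the sample cup and the two small bottles standing where they are.

Things in the scene. Friction and masses are not known exactly. Their poses are not given: they have to be found in the camera images.
- bin: yellow open-topped waste bin, fixed, hung under the bench's front edge (away from the robot); its place along the edge differs from run to run. 170 mm in x, 280 mm in y, 120 mm high, walls 4 mm; origin at the centre of its underside, axes along the world's. Its rim lies 45 mm below the worktop's surface, its near wall 20 mm back under the overhanging edge, its far wall 146 mm beyond the edge
- bin_edge (a point): point on the worktop's front edge, at surface height, level with the bin's centre in y. The worktop is flat and ends there in a straight edge along y (x = 0.66), without a lip; the slab is 35 mm thick. A cap pushed slowly over the edge within 120 mm in y of this point drops straight into the bin
- cap_a: blue screw cap of a sample container, lying flat on the worktop, closed top up: a ribbed disc 28 mm across and 15 mm high, 10 to 18 g; origin at the centre of its underside (reads z = 0 on the worktop), z up, yaw meaningless; it slides when pushed
- cap_b: blue screw cap of a sample container, lying flat on the worktop, closed top up: a ribbed disc 28 mm across and 15 mm high, 10 to 18 g; origin at the centre of its underside (reads z = 0 on the worktop), z up, yaw meaningless; it slides when pushed
- cap_c: blue screw cap of a sample container, lying flat on the worktop, closed top up: a ribbed disc 28 mm across and 15 mm high, 10 to 18 g; origin at the centre of its underside (reads z = 0 on the worktop), z up, yaw meaningless; it slides when pushed
- cap_d: blue screw cap of a sample container, lying flat on the worktop, closed top up: a ribbed disc 28 mm across and 15 mm high, 10 to 18 g; origin at the centre of its underside (reads z = 0 on the worktop), z up, yaw meaningless; it slides when pushed
- cup: white sample cup with a red lid, 56 mm across and 55 mm high, 80 to 130 g; it stands loose among the caps and must be left standing where it is; origin at the centre of its underside, z up
- dropper: small white dropper bottle with a yellow cap, 36 mm across and 62 mm high, 45 to 70 g; it stands loose among the caps and must be left standing where it is; origin at the centre of its underside, z up
- reagent: small brown reagent bottle with a black cap and a white label, 48 mm across and 70 mm high, 125 to 200 g; it stands loose among the caps and must be left standing where it is; origin at the centre of its underside, z up

How it is judged (in metres and radians):
At the end, for the whole second after the job is handed in: All four caps lie at rest inside the bin (within its outline, less than 90 mm above its underside), and the cup and both bottles stand upright (within 0.2 rad) less than 15 mm from where they began (x of cap_a in the frame of bin between -0.085 and 0.085 m and y of cap_a in the frame of bin between -0.14 and 0.14 m and z of cap_a in the frame of bin between -0.01 and 0.09 m and linear speed of each of cap_a, cap_b, cap_c, cap_d below 0.05 m/s and x of cap_b in the frame of bin between -0.085 and 0.085 m and y of cap_b in the frame of bin between -0.14 and 0.14 m and z of cap_b in the frame of bin between -0.01 and 0.09 m and x of cap_c in the frame of bin between -0.085 and 0.085 m and y of cap_c in the frame of bin between -0.14 and 0.14 m and z of cap_c in the frame of bin between -0.01 and 0.09 m and x of cap_d in the frame of bin between -0.085 and 0.085 m and y of cap_d in the frame of bin between -0.14 and 0.14 m and z of cap_d in the frame of bin between -0.01 and 0.09 m and distance of each of cup, dropper, reagent from where it was at the start of the episode below 0.015 m and angle between each of cup, dropper, reagent's own z axis and vertical below 0.2 rad); the robot touches nothing.
It fails at once if a cap is lifted off the worktop instead of being swept along it (height (world z) of any of cap_a, cap_b, cap_c, cap_d above 0.03 m).
It fails at once if a cap falls past the bin to the floor (height (world z) of any of cap_a, cap_b, cap_c, cap_d below -0.18 m).
It fails at once if the sample cup is shifted more than 15 mm or tipped (distance of cup from where it was at the start of the episode above 0.015 m or angle between cup's own z axis and vertical above 0.35 rad).
It fails at once if the dropper bottle is shifted more than 15 mm or tipped (distance of dropper from where it was at the start of the episode above 0.015 m or angle between dropper's own z axis and vertical above 0.35 rad).
It fails at once if the reagent bottle is shifted more than 15 mm or tipped (distance of reagent from where it was at the start of the episode above 0.015 m or angle between reagent's own z axis and vertical above 0.35 rad).
It also fails if it takes over 64 s, if anything falls off the work surface, if the arm or the gripper's body presses on something with over 40 N, if the wrist force passes 120 N, or if a joint passes its speed limit or range.

## Robot

A 6-joint arm with a two-finger parallel gripper is mounted at the origin on the work surface. World frame = base frame: x ahead of the robot, y to its left, z up, the work surface at z = 0. Lengths are in mm, angles in rad, forces in N, time in s.
With the tool pointing down it reaches from about 275 to 750 mm from the base axis. Payload 10.2 kg.
Tool frame: the origin (TCP) lies between the finger pads; the fingertips stand 17 mm ahead of it and the grasp point (between the pads) lies 2 mm behind it; z points along the fingers, y is the line along which they close (so a half turn about z gives the same grasp; the last joint's range is limited). The gripper opens to 85 mm and grips with 20 to 120 N. Pads are 22 mm wide; open, the fingers measure 114 mm over their backs; the gripper's body (76 mm by 85 mm) begins 54 mm behind the grasp point. The pads swing forward as they close: fully open they stand 13 mm farther back than shut.
Start: joints at [-1.348, 0.313, 1.498, -0, 1.331, -0.223], TCP at [226.358, -473.702, 248.294] pointing down, gripper open.
Joint ranges: [-2.94, 2.94], [-0.97, 2.17], [0.19, 2.56], [-1.23, 4.37], [0.02, 3.11], [-2.88, 2.88]. Speed limits (rad/s): [2.39, 2.39, 3.01, 3.14, 3.14, 3.14].

## Interface

Orientations are given as a unit quaternion [w, x, y, z].
In Python, from rig import * gives the robot as it stands.
- The arm moves only by the tool step_arm, never from a script. Its argument "commands" is text: rows parted by semicolons, each of 7 numbers parted by spaces: the opening, from 0 (shut) to 1 (fully open), then the shift along the tool's x, y, z in cm, then the turn, a rotation vector about the tool's x, y, z in rad. In form: hand x y z rx ry rz; .... A call has 1 to 20 rows; each row is the pose to reach, as a shift and turn from the pose commanded when the call began, along the tool's axes at that moment; what a row does not reach only later rows make up. A row lasts 1/12 s, in which the tool goes at most 41.7 mm and 7.16 degrees, less where a joint would pass 70% of its speed; a pose out of reach is approached as far as the arm can. A call with a gripper value outside its range is refused whole. The fingers move at their own pace and stop on an object; "newtons" is the grip in N (left out, the last holds). Time passes only in rows, so rows that repeat a pose let the fingers close. It gives the time, the measured TCP pose, the force, the opening and the grip force at its end, in the units of the state.
- sense(): the state, without advancing time (a new reading comes with each control period).
- capture(name): name is "scene" or "top" or "wrist"; returns the picture (400x640x3 uint8, red, green, blue); there is no depth.
- camera_model(name): a dict with "mtx" (3x3 intrinsics, pixels), "k1" (the pictures are not rectified: a ray, as slopes to the right and down, at radius r is drawn at 1 + k1 r^2 times it, then the intrinsics apply), "eye" and "rotation" of the camera in the world. Camera axes: x right, y down, z forward; pixel columns grow to the right and rows downward; lengths in mm; the calibration is good to about 2 mm. A picture is of the moment at which its call begins: read the wrist's pose just before it. camera_model takes no time and is no camera call; for the wrist camera it gives the pose at the moment of the call.
- finish_job(): hands the job in; it is judged then, once.
Trained networks look in the newest picture that a camera, given by its name, has taken for a name from the list of things; names that differ only in an ending like _2 or _b are one class to them, and where a whole thing is asked for, a point or a joint stands for the part that bears it (a point fixed in the world has none). Each returns a list of dicts, best first, with "score" (0 to 1); they miss things now and then, are a little off and sometimes report something else, mostly with a low value. They report only what shows in the picture. A call takes as long as a camera call.
- search_frame(camera, label): "rect" ([centre column, centre row, width, height] in pixels, round what is visible of it).
- trace(camera, label): "mask" (400x640 bool, what is visible of it) and "rect" ([centre column, centre row, width, height] in pixels, round what is visible of it).
- spot_point(camera, label): "xy" ([column, row] in pixels: a listed point, or the origin of a listed thing).
The state is a dict: "time_s": time; "joints": joint angles; "dq": joint speeds; "tau": joint torques, N m; "eef_pos": TCP position; "ee_rot": TCP orientation; "force": force on the tool from outside, world axes, zero at the start; "wrist_torque": the same for the moment, N m; "grip_width": opening from 0.0 (shut) to 1.0 (fully open); "grip_force": force on a finger pad.
Only numpy, scipy, OpenCV 4.12 (cv2) and the standard library are available. Lean on these libraries where they do the work, as an engineer would, in place of code of your own. Each camera call takes 0.05 s, during which the arm holds its last target. There are 200 camera calls.

## Working session

There is one attempt and no reset: what is moved stays moved. The work goes in short steps, Python scripts to look and compute and a tool call to move; the robot and the scene stay as the last step left them, time stands still between calls to the robot, and variables do not carry over. Pictures are saved under pics/ and viewed, at most 10 in all, crops included, and the job is handed in when it is done.

Besides the shell and the picture viewer there is one more tool, called after "Call:" by a JSON object that holds its "op" and its "data", one argument or row to a line. step_arm: Moves the arm, as the interface text tells. Its arguments: {"type":"object","properties":{"commands":{"type":"string"},"newtons":{"type":"number"}},"required":["commands"]}

```bash
mkdir -p pics; cat > h.py <<'E'
from rig import *
import numpy as np, cv2
def ray(cam,px):
    m=camera_model(cam);K=np.array(m["mtx"]);k=m["k1"]
    d=np.linalg.solve(K,[px[0],px[1],1.])[:2];u=d.copy()
    for _ in range(30): u=d/(1+k*(u@u))
    return np.array(m["eye"],float),np.array(m["rotation"])@np.r_[u,1]
def atz(cam,px,z=0.):
    e,r=ray(cam,px);return e+r*(z-e[2])/r[2]
def caps(cam="top",z=7):
    for d in search_frame(cam,"cap_a"):
        print("cap",np.round(d["score"],2),np.round(d["rect"]),np.round(atz(cam,d["rect"][:2],z)[:2]))
E
python3 - <<'E'
from h import *
s=sense();print(s)
for c in("top","scene"):
    im=capture(c);cv2.imwrite(f"pics/{c}0.png",im[:,:,::-1])
    m=camera_model(c);print(c,np.round(m["eye"]),np.round(m["rotation"],2).tolist())
    caps(c)
    for n in("cup","dropper","reagent","bin_edge"):
        for d in spot_point(c,n)[:2]: print(n,round(d["score"],2),np.round(d["xy"]),np.round(atz(c,d["xy"])[:2]))
    for d in search_frame(c,"bin")[:1]: print("bin",d["rect"],atz(c,d["rect"][:2],-45))
E
```

```text
{'time_s': 0.0, 'joints': array([-1.34841927e+00,  3.13467229e-01,  1.49844521e+00, -1.29407787e-05,
        1.33096877e+00, -2.23417082e-01]), 'dq': array([-2.06613356e-04,  2.05382076e-04,  8.51024923e-05,  2.76101323e-04,
        1.73740677e-03,  7.55382206e-04]), 'tau': array([ 6.12608856e-04, -4.12267435e+01, -2.59743547e+01, -1.43635384e-04,
        4.18622454e-03,  3.23391447e-06]), 'eef_pos': array([ 226.29253252, -473.47028294,  247.72317924]), 'ee_rot': array([-6.44277544e-04,  9.75260585e-01,  2.21057405e-01, -5.94917764e-06]), 'force': array([ 0.07584879,  0.38602194, -0.04092866]), 'wrist_torque': array([0.02371744, 0.014338  , 0.03603567]), 'grip_force': 0.0, 'grip_width': 1.0021535168250737}
top [458.  42. 685.] [0.06, -0.7, 0.71, -0.07]Traceback (most recent call last):
  File "<stdin>", line 6, in <module>
  File "h.py", line 12, in caps
    print("cap",np.round(d["score"],2),np.round(d["rect"]),np.round(atz(cam,d["rect"][:2],z)[:2]))
                                                                    ~~~^^^^^^^^^^^^^^^^^^^^^
  File "h.py", line 9, in atz
    e,r=ray(cam,px);return e+r*(z-e[2])/r[2]
        ~~~^^^^^^^^
  File "h.py", line 7, in ray
    return np.array(m["eye"],float),np.array(m["rotation"])@np.r_[u,1]
                                    ~~~~~~~~~~~~~~~~~~~~~~~^~~~~~~~~~~
ValueError: matmul: Input operand 1 has a mismatch in its core dimension 0, with gufunc signature (n?,k),(k,m?)->(n?,m?) (size 3 is different from 4)
```

View pics/top0.png

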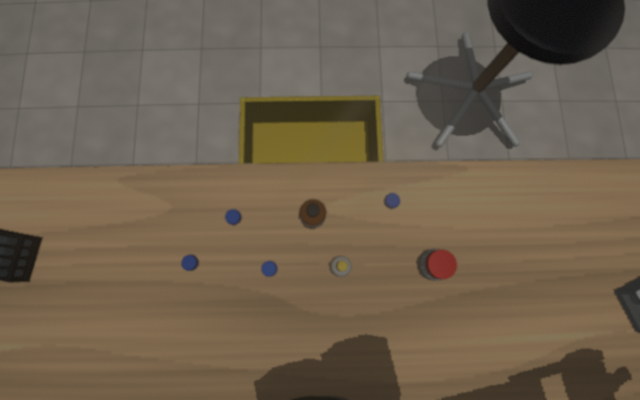

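The top view (up is +x, left is +y) shows caps at pixels (233,216), (190,262), (269,268) and (392,200). The reagent is at (312,213), the dropper at (341,266) and the cup at (438,264). The bin spans columns 240–383 at the front edge, around row 163. The rotation is a quaternion, so I'll fix the helper.

```bash
sed -i 's/^import numpy.*/&\nfrom scipy.spatial.transform import Rotation as R/; s/np.array(m\["rotation"\])@np.r_\[u,1\]/R.from_quat(m["rotation"],scalar_first=True).apply(np.r_[u,1])/' h.py
python3 - <<'E'
from h import *
for c in("top","scene"):
    im=capture(c);cv2.imwrite(f"pics/{c}1.png",im[:,:,::-1])
    caps(c)
    for n in("cup","dropper","reagent","bin_edge"):
        for d in spot_point(c,n)[:2]: print(n,round(d["score"],2),np.round(d["xy"]),np.round(atz(c,d["xy"])[:2]))
for p in((240,163),(383,163),(312,163)): print(atz("top",p).round(),atz("top",p,-45).round())
s=sense();print(R.from_quat(s["ee_rot"],scalar_first=True).as_matrix().round(4))
E
```

```text
cap 0.68 [189. 262.  18.  16.] [478. 260.]
cap 0.59 [394. 202.  15.  12.] [ 581. -113.]
cap 0.53 [270. 268.  15.  21.] [465. 116.]
cap 0.49 [233. 218.  17.  14.] [556. 182.]
cup 0.97 [431. 267.] [ 461. -175.]
cup 0.46 [192. 262.] [477. 257.]
dropper 0.65 [338. 266.] [466.  -7.]
dropper 0.3 [269. 265.] [470. 118.]
cap 0.66 [397. 190.  15.  13.] [459. 124.]
cap 0.62 [279. 164.  14.  13.] [ 581. -106.]
cap 0.62 [388. 227.  16.  17.] [558. 178.]
cap 0.51 [449. 227.  13.  17.] [473. 260.]
cup 0.69 [298. 134.] [ 462. -173.]
dropper 0.85 [346. 164.] [466. -10.]
reagent 0.93 [336. 193.] [553.  40.]
reagent 0.41 [280. 163.] [ 573. -115.]
bin_edge 0.79 [298. 218.] [659.  39.]
[661. 173.   0.] [674. 181. -45.]
[657. -98.  -0.] [ 670. -107.  -45.]
[659.  37.   0.] [672.  37. -45.]
[[ 0.9023  0.4312  0.    ]
 [ 0.4312 -0.9023 -0.    ]
 [ 0.      0.     -1.    ]]
```

Call:
{"op": "step_arm", "data": {
  "commands": "0.24 42.6 -16.9 8 0 0 -0.11;0.24 42.6 -16.9 8 0 0 -0.11;0.24 42.6 -16.9 8 0 0 -0.11;0.24 42.6 -16.9 8 0 0 -0.11;0.24 42.6 -16.9 8 0 0 -0.11;0.24 42.6 -16.9 8 0 0 -0.11;0.24 42.6 -16.9 8 0 0 -0.11;0.24 42.6 -16.9 8 0 0 -0.11;0.24 42.6 -16.9 8 0 0 -0.11;0.24 42.6 -16.9 8 0 0 -0.11;0.24 42.6 -16.9 8 0 0 -0.11;0.24 42.6 -16.9 8 0 0 -0.11;0.24 42.6 -16.9 8 0 0 -0.11;0.24 42.6 -16.9 8 0 0 -0.11;0.24 42.6 -16.9 16 0 0 -0.11;0.24 42.6 -16.9 19 0 0 -0.11;0.24 42.6 -16.9 19 0 0 -0.11"
}}

```text
time_s: 2.12
eef_pos: [535.9, -138.7, 55.8]
ee_rot: [-0.001, 0.962, 0.273, -0.001]
force: [0.7, -0.2, -0.9]
grip_width: 0.238
grip_force: 0.0
```

```bash
cat >> h.py <<'E'
def pose():
    s=sense();M=R.from_quat(s["ee_rot"],scalar_first=True).as_matrix();print("t",round(s["time_s"],2),"tcp",s["eef_pos"].round(1),"yaw",np.degrees(np.arctan2(M[1,0],M[0,0])).round(1),"w",round(s["grip_width"],2),"F",s["force"].round(1));return s["eef_pos"],M
def plan(*pts):
    p,M=pose()
    for q in pts: print(q,"->",((np.array(q)-p)@M/10).round(1))
E
python3 - <<'E'
from h import *
plan((538,-137,21))
w=capture("wrist");s=capture("scene")
cv2.imwrite("pics/a.png",np.hstack([w,s])[:,:,::-1][:, ::1]); cv2.imwrite("pics/a.png",cv2.resize(cv2.imread("pics/a.png"),(800,250),interpolation=cv2.INTER_AREA))
caps("wrist");caps("top") if capture("top") is not None else 0
E
```

```text
t 2.12 tcp [ 535.9 -138.7   55.8] yaw 31.7 w 0.24 F [ 0.7 -0.2 -0.9]
(538, -137, 21) -> [ 0.3 -0.   3.5]
cap 0.92 [318. 149.  50.  47.] [ 583. -109.]
cap 0.74 [394. 201.  13.  15.] [ 582. -113.]
cap 0.7 [269. 267.  15.  17.] [466. 117.]
cap 0.67 [235. 216.  15.  18.] [559. 179.]
cap 0.56 [190. 263.  23.  13.] [475. 258.]
```

View pics/a.png

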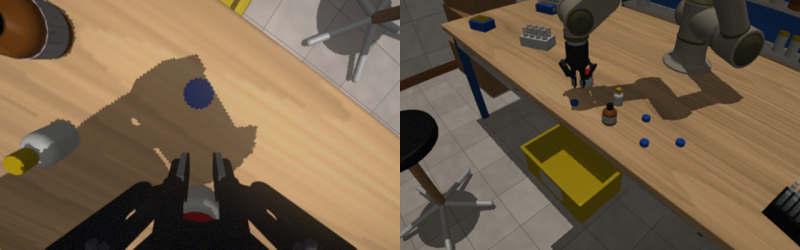

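The wrist view has the cap straight ahead of the finger gap (column about 318). The dropper, reagent and cup are all clear. Next I lower and push.

Call:
{"op": "step_arm", "data": {
  "commands": "0.24 0 0 2 0 0 0;0.24 0 0 3.4 0 0 0;0.24 0.5 0 3.5 0 0 0;0.24 1.2 0 3.5 0 0 0;0.24 2 0 3.5 0 0 0;0.24 2.8 0 3.5 0 0 0;0.24 3.6 0 3.5 0 0 0;0.24 4.4 0 3.5 0 0 0;0.24 5.2 0 3.5 0 0 0;0.24 6 0 3.5 0 0 0;0.24 6.8 0 3.5 0 0 0;0.24 7.6 0 3.5 0 0 0;0.24 8.2 0 3.5 0 0 0;0.24 8.6 0 3.5 0 0 0;0.24 8.8 0 3.5 0 0 0"
}}

```text
time_s: 3.62
eef_pos: [613.0, -90.8, 23.2]
ee_rot: [0.0, 0.962, 0.275, -0.0]
force: [-0.8, -0.6, 0.3]
grip_width: 0.242
grip_force: 0.2
```

```bash
python3 - <<'E'
from h import *
plan((662,-61,21))
w=capture("wrist");caps("wrist");cv2.imwrite("pics/b.png",w[:,:,::-1]);capture("scene");caps("scene")
E
```

```text
t 3.62 tcp [613.  -90.8  23.2] yaw 31.9 w 0.24 F [-0.8 -0.6  0.3]
(662, -61, 21) -> [5.7 0.1 0.2]
cap 0.62 [390. 227.  16.  14.] [555. 181.]
cap 0.62 [451. 226.  17.  16.] [467. 261.]
cap 0.42 [270. 180.  14.  13.] [630. -79.]
cap 0.42 [394. 189.  16.  13.] [461. 120.]
```

View pics/b.png

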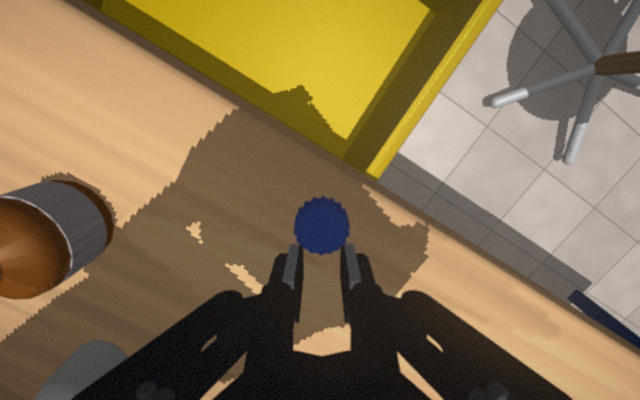

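The cap sits in the finger gap at (322,225). Its straight path crosses the edge inside the bin's side wall, so I'm continuing slowly.

Call:
{"op": "step_arm", "data": {
  "commands": "0.24 0.6 0 0.2 0 0 -0.03;0.24 1.2 0 0.2 0 0 -0.06;0.24 1.8 0 0.2 0 0 -0.09;0.24 2.4 -0.1 0.2 0 0 -0.12;0.24 3 -0.1 0.2 0 0 -0.12;0.24 3.5 -0.2 0.2 0 0 -0.12;0.24 4 -0.2 0.2 0 0 -0.12;0.24 4.5 -0.3 0.2 0 0 -0.12;0.24 5 -0.3 0.2 0 0 -0.12;0.24 5.5 -0.4 0.2 0 0 -0.12;0.24 6 -0.4 0.2 0 0 -0.12;0.24 6 -0.4 0.2 0 0 -0.12;0.24 6 -0.4 0.2 0 0 -0.12"
}}

```text
time_s: 4.9
eef_pos: [661.6, -55.9, 21.2]
ee_rot: [0.0, 0.943, 0.332, -0.0]
force: [-0.2, -0.5, -1.2]
grip_width: 0.24
grip_force: 0.0
```

```bash
python3 - <<'E'
from h import *
pose();capture("wrist");print("w");caps("wrist",-150);capture("scene");print("s");caps("scene",-150)
E
```

```text
t 4.9 tcp [661.6 -55.9  21.2] yaw 38.7 w 0.24 F [-0.2 -0.5 -1.2]
w
cap 0.77 [320. 172.  30.  29.] [670. -48.]
s
cap 0.62 [395. 189.  20.  12.] [299.  26.]
cap 0.54 [453. 226.  17.  16.] [303. 208.]
cap 0.44 [391. 230.  17.  15.] [424. 111.]
```

```bash
python3 - <<'E'
from h import *
plan((521,201,110),(521,201,21))
E
```

```text
t 5.1 tcp [661.3 -56.2  21.3] yaw 38.7 w 0.25 F [ 0.  -0.5  0.2]
(521, 201, 110) -> [  5.1 -28.8  -8.9]
(521, 201, 21) -> [  5.1 -28.8   0. ]
```

Call:
{"op": "step_arm", "data": {
  "commands": "0.24 0 0 -4 0 0 0;0.24 0 0 -8 0 0 0;0.24 0 0 -10 0 0 0.1;0.24 5.1 -28.8 -10 0 0 1.2;0.24 5.1 -28.8 -10 0 0 1.2;0.24 5.1 -28.8 -10 0 0 1.2;0.24 5.1 -28.8 -10 0 0 1.2;0.24 5.1 -28.8 -10 0 0 1.2;0.24 5.1 -28.8 -10 0 0 1.2;0.24 5.1 -28.8 -10 0 0 1.2;0.24 5.1 -28.8 -10 0 0 1.2;0.24 5.1 -28.8 -10 0 0 1.2;0.24 5.1 -28.8 -10 0 0 1.2;0.24 5.1 -28.8 -10 0 0 1.2;0.24 5.1 -28.8 -7 0 0 1.2;0.24 5.1 -28.8 -5 0 0 1.2;0.24 5.1 -28.8 -5 0 0 1.2"
}}

```text
time_s: 6.52
eef_pos: [519.4, 199.5, 67.8]
ee_rot: [0.001, 0.966, -0.258, -0.003]
force: [-1.0, 0.3, -1.1]
grip_width: 0.248
grip_force: 0.0
```

```bash
python3 - <<'E'
from h import *
plan((521,201,21));w=capture("wrist");print("w");caps("wrist",7);cv2.imwrite("pics/c.png",w[:,:,::-1])
E
```

```text
t 6.52 tcp [519.4 199.5  67.8] yaw -29.9 w 0.25 F [-1.   0.3 -1.1]
(521, 201, 21) -> [ 0.1 -0.2  4.7]
w
cap 0.87 [462. 238.  50.  49.] [461. 117.]
cap 0.6 [313. 168.  46.  48.] [560. 184.]
```

View pics/c.png

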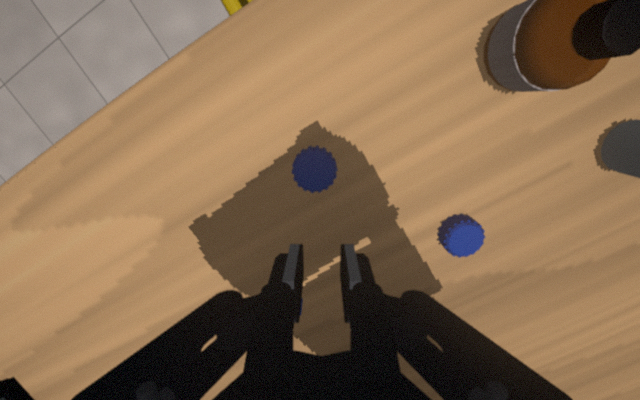

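Cap B is at (313,168), about 4 mm left of the finger axis, and cap C is at (462,238), clear. I'm correcting left and pushing.

Call:
{"op": "step_arm", "data": {
  "commands": "0.24 0 -0.4 2.5 0 0 0;0.24 0 -0.4 4.6 0 0 0;0.24 0.5 -0.4 4.7 0 0 0;0.24 1.2 -0.4 4.7 0 0 0;0.24 2 -0.4 4.7 0 0 0;0.24 2.8 -0.4 4.7 0 0 0;0.24 3.6 -0.4 4.7 0 0 0;0.24 4.4 -0.4 4.7 0 0 0;0.24 5.2 -0.4 4.7 0 0 0;0.24 6 -0.4 4.7 0 0 0;0.24 6.8 -0.4 4.7 0 0 0;0.24 7.6 -0.4 4.7 0 0 0;0.24 8.4 -0.4 4.7 0 0 0;0.24 9.2 -0.4 4.7 0 0 0;0.24 10 -0.4 4.7 0 0 0;0.24 10.4 -0.4 4.7 0 0 0"
}}

```text
time_s: 7.95
eef_pos: [614.1, 151.3, 24.3]
ee_rot: [-0.0, 0.966, -0.259, 0.0]
force: [-0.4, -0.2, -0.4]
grip_width: 0.242
grip_force: 0.2
```

```bash
python3 - <<'E'
from h import *
plan((665,120,21));w=capture("wrist");print("w");caps("wrist",7);capture("top");caps("top");capture("scene");caps("scene")
E
```

```text
t 7.95 tcp [614.1 151.3  24.3] yaw -30.1 w 0.24 F [-0.4 -0.2 -0.4]
(665, 120, 21) -> [6.  0.2 0.3]
w
cap 0.96 [322. 223.  57.  60.] [633. 140.]
cap 0.87 [478.  29.  40.  35.] [678.  34.]
cap 0.51 [271. 268.  15.  19.] [464. 114.]
cap 0.51 [436. 264.  43.  33.] [ 466. -182.]
cap 0.7 [451. 227.  14.  17.] [470. 262.]
cap 0.62 [346. 237.  15.  16.] [632. 141.]
cap 0.43 [272. 247.  14.  10.] [746.  67.]
```

Call:
{"op": "step_arm", "data": {
  "commands": "0.24 0.6 0 0.2 0 0 0.03;0.24 1.2 0 0.2 0 0 0.06;0.24 1.8 0 0.2 0 0 0.09;0.24 2.4 0.1 0.2 0 0 0.12;0.24 3 0.1 0.2 0 0 0.12;0.24 3.5 0.2 0.2 0 0 0.12;0.24 4 0.2 0.2 0 0 0.12;0.24 4.5 0.3 0.2 0 0 0.12;0.24 5 0.3 0.2 0 0 0.12;0.24 5.5 0.4 0.2 0 0 0.12;0.24 6 0.4 0.2 0 0 0.12;0.24 6 0.4 0.2 0 0 0.12;0.24 6 0.4 0.2 0 0 0.12"
}}

```text
time_s: 9.33
eef_pos: [663.2, 118.3, 22.2]
ee_rot: [0.0, 0.949, -0.317, -0.0]
force: [0.0, 0.1, -0.3]
grip_width: 0.24
grip_force: 0.0
```

```bash
python3 - <<'E'
from h import *
capture("wrist");print("w");caps("wrist",-150)
# C: straight +x, yaw 0
plan((415,116,110))
E
```

```text
w
cap 0.97 [456.  78.  35.  27.] [669. -47.]
cap 0.8 [321. 175.  27.  29.] [670. 113.]
t 9.43 tcp [662.9 118.6  22.3] yaw -36.9 w 0.24 F [ 0.2 -0.4 -0.6]
(415, 116, 110) -> [-19.7  15.1  -8.8]
```

Call:
{"op": "step_arm", "data": {
  "commands": "0.24 0 0 -4 0 0 0;0.24 0 0 -8 0 0 0;0.24 -2 1.5 -9 0 0 -0.1;0.24 -19.3 14.8 -9 0 0 -0.644;0.24 -19.3 14.8 -9 0 0 -0.644;0.24 -19.3 14.8 -9 0 0 -0.644;0.24 -19.3 14.8 -9 0 0 -0.644;0.24 -19.3 14.8 -9 0 0 -0.644;0.24 -19.3 14.8 -9 0 0 -0.644;0.24 -19.3 14.8 -9 0 0 -0.644;0.24 -19.3 14.8 -9 0 0 -0.644;0.24 -19.3 14.8 -6 0 0 -0.644;0.24 -19.3 14.8 -4.5 0 0 -0.644;0.24 -19.3 14.8 -4.5 0 0 -0.644"
}}

```text
time_s: 10.6
eef_pos: [419.8, 115.9, 65.0]
ee_rot: [-0.0, 1.0, -0.0, -0.002]
force: [-0.3, -0.1, 0.1]
grip_width: 0.243
grip_force: 0.0
```

```bash
python3 - <<'E'
from h import *
plan((420,116,21));w=capture("wrist");print("w");caps("wrist",7);cv2.imwrite("pics/d.png",w[:,:,::-1])
E
```

```text
t 10.6 tcp [419.8 115.9  65. ] yaw -0.0 w 0.24 F [-0.3 -0.1  0.1]
(420, 116, 21) -> [ 0.  -0.   4.4]
w
cap 0.84 [ 96. 147.  56.  48.] [477. 261.]
cap 0.58 [321. 168.  50.  48.] [463. 115.]
```

View pics/d.png

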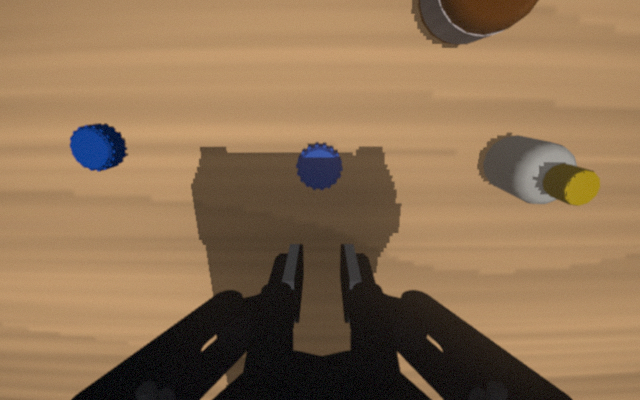

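Cap C is at (321,168), dead ahead, with the bottles clear on the right. I'm pushing straight towards the edge.

Call:
{"op": "step_arm", "data": {
  "commands": "0.24 0 0 2.5 0 0 0;0.24 0 0 4.3 0 0 0;0.24 0.5 0 4.4 0 0 0;0.24 1.2 0 4.4 0 0 0;0.24 2 0 4.4 0 0 0;0.24 2.8 0 4.4 0 0 0;0.24 3.6 0 4.4 0 0 0;0.24 4.6 0 4.4 0 0 0;0.24 5.6 0 4.4 0 0 0;0.24 6.6 0 4.4 0 0 0;0.24 7.6 0 4.4 0 0 0;0.24 8.6 0 4.4 0 0 0;0.24 9.6 0 4.4 0 0 0;0.24 10.6 0 4.4 0 0 0;0.24 11.6 0 4.4 0 0 0;0.24 12.6 0 4.4 0 0 0;0.24 13.6 0 4.4 0 0 0;0.24 14.6 0 4.4 0 0 0;0.24 15.4 0 4.4 0 0 0;0.24 15.8 0 4.4 0 0 0"
}}

```text
time_s: 12.37
eef_pos: [579.4, 115.9, 24.0]
ee_rot: [0.0, 1.0, -0.0, 0.001]
force: [1.2, -0.4, 0.2]
grip_width: 0.239
grip_force: 0.2
```

```bash
python3 - <<'E'
from h import *
plan((664,116,21));w=capture("wrist");print("w");caps("wrist",7)
E
```

```text
t 12.37 tcp [579.4 115.9  24. ] yaw -0.0 w 0.24 F [ 1.2 -0.4  0.2]
(664, 116, 21) -> [ 8.5 -0.   0.3]
w
cap 0.57 [488.  94.  36.  24.] [666.  38.]
cap 0.56 [324.  92.  29.  30.] [666. 114.]
cap 0.4 [105. 374.  12.  13.] [489. 262.]
```

```bash
python3 - <<'E'
from h import *
w=capture("wrist");caps("wrist",7);cv2.imwrite("pics/e.png",w[:,:,::-1])
E
```

```text
cap 0.76 [325.  90.  32.  29.] [666. 114.]
cap 0.71 [322. 225.  60.  61.] [599. 115.]
cap 0.66 [488.  92.  36.  24.] [666.  38.]
cap 0.44 [105. 372.   6.   8.] [490. 261.]
```

View pics/e.png

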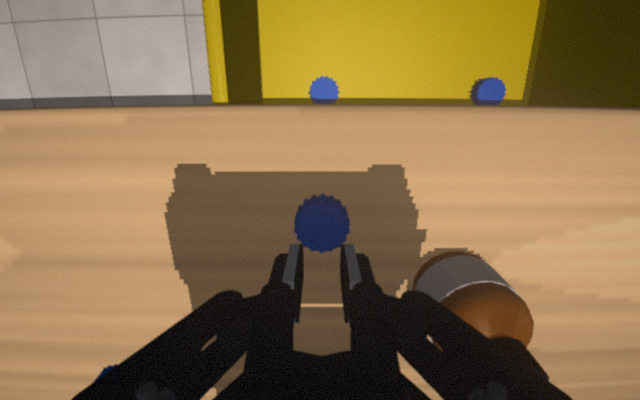

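Cap C is nested at (322,225). Two caps lie in the bin at (324,90) and (488,92), and the reagent is clear. I'm finishing this push.

Call:
{"op": "step_arm", "data": {
  "commands": "0.24 0.7 0 0.2 0 0 0;0.24 1.5 0 0.2 0 0 0;0.24 2.3 0 0.2 0 0 0;0.24 3.1 0 0.2 0 0 0;0.24 3.9 0 0.2 0 0 0;0.24 4.7 0 0.2 0 0 0;0.24 5.3 0 0.2 0 0 0;0.24 5.9 0 0.2 0 0 0;0.24 6.4 0 0.2 0 0 0;0.24 6.9 0 0.2 0 0 0;0.24 7.4 0 0.2 0 0 0;0.24 7.9 0 0.2 0 0 0;0.24 8.4 0 0.2 0 0 0;0.24 8.4 0 0.2 0 0 0;0.24 8.4 0 0.2 0 0 0"
}}

```text
time_s: 13.82
eef_pos: [662.0, 116.0, 21.2]
ee_rot: [-0.0, 1.0, -0.0, -0.0]
force: [-0.9, -0.1, -0.9]
grip_width: 0.242
grip_force: 0.0
```

```bash
python3 - <<'E'
from h import *
capture("wrist");print("w");caps("wrist",-150)
c=np.array([477,260.]);d=np.array([660,118.])-c;d/=np.linalg.norm(d);print(np.degrees(np.arctan2(d[1],d[0])))
plan((*(c-45*d),110))
E
```

```text
w
cap 0.83 [322. 102.  30.  31.] [743. 114.]
cap 0.69 [322. 176.  26.  26.] [670. 114.]
cap 0.63 [477. 174.  34.  26.] [672. -48.]
-37.809899491837314
t 13.92 tcp [661.7 116.   21.2] yaw -0.0 w 0.24 F [ 0.1  0.6 -0. ]
(np.float64(441.4477903523203), np.float64(287.58696049164223), 110) -> [-22.  -17.2  -8.9]
```

Call:
{"op": "step_arm", "data": {
  "commands": "0.24 0 0 -4 0 0 0;0.24 0 0 -8 0 0 0;0.24 -2 -1.5 -9 0 0 0.1;0.24 -22 -17.2 -9 0 0 0.66;0.24 -22 -17.2 -9 0 0 0.66;0.24 -22 -17.2 -9 0 0 0.66;0.24 -22 -17.2 -9 0 0 0.66;0.24 -22 -17.2 -9 0 0 0.66;0.24 -22 -17.2 -9 0 0 0.66;0.24 -22 -17.2 -9 0 0 0.66;0.24 -22 -17.2 -9 0 0 0.66;0.24 -22 -17.2 -9 0 0 0.66;0.24 -22 -17.2 -6 0 0 0.66;0.24 -22 -17.2 -4.5 0 0 0.66;0.24 -22 -17.2 -4.5 0 0 0.66"
}}

```text
time_s: 15.17
eef_pos: [441.6, 286.4, 63.5]
ee_rot: [0.002, 0.946, -0.325, -0.002]
force: [-0.1, -0.2, -0.3]
grip_width: 0.239
grip_force: 0.0
```

```bash
python3 - <<'E'
from h import *
plan((442,287,21));w=capture("wrist");print("w");caps("wrist",7)
E
```

```text
t 15.17 tcp [441.6 286.4  63.5] yaw -37.9 w 0.24 F [-0.1 -0.2 -0.3]
(442, 287, 21) -> [ 0.  -0.1  4.2]
w
cap 0.82 [323. 165.  49.  50.] [477. 259.]
```

Call:
{"op": "step_arm", "data": {
  "commands": "0.24 0 0 2.5 0 0 0;0.24 0 0 4.1 0 0 0;0.24 0.5 0 4.2 0 0 0;0.24 1.2 0 4.2 0 0 0;0.24 2 0 4.2 0 0 0;0.24 2.8 0 4.2 0 0 0;0.24 3.6 0 4.2 0 0 0;0.24 4.6 0 4.2 0 0 0;0.24 5.6 0 4.2 0 0 0;0.24 6.6 0 4.2 0 0 0;0.24 7.6 0 4.2 0 0 0;0.24 8.6 0 4.2 0 0 0;0.24 9.6 0 4.2 0 0 0;0.24 10.6 0 4.2 0 0 0;0.24 11.6 0 4.2 0 0 0;0.24 12.6 0 4.2 0 0 0;0.24 13.6 0 4.2 0 0 0;0.24 14.6 0 4.2 0 0 0;0.24 15.4 0 4.2 0 0 0;0.24 15.8 0 4.2 0 0 0"
}}

```text
time_s: 16.93
eef_pos: [567.7, 190.3, 24.3]
ee_rot: [-0.0, 0.946, -0.324, 0.0]
force: [0.8, -0.1, -0.0]
grip_width: 0.242
grip_force: 0.2
```

```bash
python3 - <<'E'
from h import *
plan((662,115,21));w=capture("wrist");print("w");caps("wrist",7)
E
```

```text
t 16.93 tcp [567.7 190.3  24.3] yaw -37.9 w 0.24 F [ 0.8 -0.1 -0. ]
(662, 115, 21) -> [12.1  0.2  0.3]
w
cap 0.98 [322. 227.  56.  62.] [583. 178.]
```

Call:
{"op": "step_arm", "data": {
  "commands": "0.24 0.7 0 0.2 0 0 0;0.24 1.5 0 0.2 0 0 0;0.24 2.3 0 0.2 0 0 0;0.24 3.1 0 0.2 0 0 0;0.24 3.9 0.1 0.2 0 0 0;0.24 4.7 0.1 0.2 0 0 0;0.24 5.5 0.1 0.2 0 0 0;0.24 6.3 0.1 0.2 0 0 0;0.24 7.1 0.2 0.2 0 0 0;0.24 7.8 0.2 0.2 0 0 0;0.24 8.4 0.2 0.2 0 0 0;0.24 9 0.2 0.2 0 0 0;0.24 9.6 0.2 0.2 0 0 0;0.24 10.2 0.2 0.2 0 0 0;0.24 10.8 0.2 0.2 0 0 0;0.24 11.4 0.2 0.2 0 0 0;0.24 12 0.2 0.2 0 0 0;0.24 12.2 0.2 0.2 0 0 0;0.24 12.2 0.2 0.2 0 0 0;0.24 12.2 0.2 0.2 0 0 0"
}}

```text
time_s: 18.7
eef_pos: [661.8, 114.8, 22.2]
ee_rot: [0.0, 0.946, -0.324, -0.0]
force: [-0.9, 0.6, 0.2]
grip_width: 0.239
grip_force: 0.0
```

Call:
{"op": "step_arm", "data": {
  "commands": "0.24 0 0 -4 0 0 0;0.24 0 0 -8 0 0 0;0.24 0 0 -12 0 0 0;0.24 0 0 -12 0 0 0;0.24 0 0 -12 0 0 0;0.24 0 0 -12 0 0 0"
}}

```text
time_s: 19.2
eef_pos: [661.3, 115.0, 141.5]
ee_rot: [0.0, 0.946, -0.324, -0.001]
force: [0.2, -0.4, -0.5]
grip_width: 0.241
grip_force: 0.0
```

```bash
python3 - <<'E'
from h import *
pose();w=capture("wrist");print("w");caps("wrist",-150)
s=capture("scene");caps("scene",-150)
for n in("cup","dropper","reagent"):
    for d in spot_point("scene",n)[:1]: print(n,round(d["score"],2),np.round(atz("scene",d["xy"])[:2]))
cv2.imwrite("pics/f.png",cv2.resize(np.hstack([w,s]),(800,250),interpolation=cv2.INTER_AREA)[:,:,::-1])
E
```

```text
t 19.2 tcp [661.3 115.  141.5] yaw -37.8 w 0.24 F [ 0.2 -0.4 -0.5]
w
cap 0.92 [283. 115.  22.  22.] [743. 118.]
cap 0.71 [310. 130.  25.  22.] [705. 101.]
cap 0.6 [413.  81.  24.  19.] [670. -48.]
cap 0.59 [318. 153.  18.  21.] [672. 112.]
cap 0.71 [271. 246.  14.  13.] [665. -48.]
cap 0.69 [296. 314.  16.  15.] [745. 124.]
cap 0.65 [305. 294.  19.  19.] [697. 102.]
cap 0.42 [317. 288.  12.  13.] [670. 109.]
cup 0.9 [ 454. -174.]
dropper 0.61 [466.  -4.]
reagent 0.56 [558.  37.]
```

View pics/f.png

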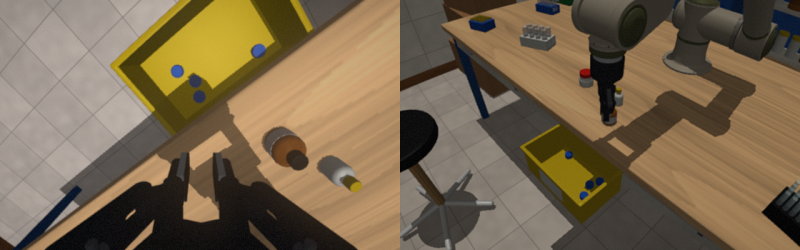

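All four caps lie in the bin, at (177,70), (195,80), (199,97) and (258,50) in the wrist half. The cup and both bottles still stand in place, and the arm is clear of everything.

```bash
python3 -c "
from rig import *
print(finish_job())"
```

```text
the job is handed in; nothing more can be done
None
```

The job is handed in: the last pictures show all four caps in the bin and the cup and both bottles standing where they began, at about 19 s of the allowed 64 s; no verdict came back.

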